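# Put the spare blade away and run the press-to-grind mill

### The arm

A 7-joint arm with a two-finger parallel gripper is mounted at the origin on the work surface. World frame = base frame: x ahead of the robot, y to its left, z up, the work surface at z = 0. Lengths are in m, angles in rad, forces in N, time in s.
With the tool pointing down it reaches from about 0.35 to 0.9 m from the base axis. Payload 8.1 kg.
Tool frame: the origin (TCP) lies at the very end of the fingers, on their centre line; the grasp point (between the pads) lies 19 mm behind it; z points along the fingers, y is the line along which they close (so a half turn about z gives the same grasp; the last joint's range is limited). The gripper opens to 92 mm and grips with 3 to 60 N. Pads are 19 mm wide; open, the fingers measure 130 mm over their backs; the gripper's body (75 mm by 190 mm) begins 47 mm behind the grasp point.
Start: joints at [-1.36, 0.434, 0.025, 1.573, -0.012, 1.134, -0.075], TCP at [0.193, 0.594, 0.227] pointing down, gripper open.
Joint ranges: [-2.62, 2.62], [-0.44, 2.09], [-1.27, 1.32], [0.08, 2.57], [-1.32, 4.46], [0.12, 2], [-2.74, 2.74]. Speed limits (rad/s): [2.22, 2.22, 3.01, 3.01, 3.14, 3.14, 3.14].

### API

Orientations are given as a rotation vector (axis times angle).
In Python, from cell import readout, cams, job gives the robot as it stands.
- The arm moves only by the tool drive_tool, never from a script. Its argument "commands" is a list of rows, each a list of 3 entries, a list of its own where there are three numbers: the turn, a rotation vector about the tool's x, y, z in rad, then the shift along the tool's x, y, z in cm, then the gripper's target within -1 to 1 (fully open at 1, half-way at 0, shut at -1). A call has 1 to 20 rows; each row is the pose to reach, as a shift and turn from the pose commanded when the call began, along the tool's axes at that moment; what a row does not reach only later rows make up. A row lasts 1/12 s, in which the tool goes at most 41.7 mm and 7.16 degrees, less where a joint would pass 70% of its speed; a pose out of reach is approached as far as the arm can. A call with a gripper value outside its range is refused whole. The fingers move at their own pace and stop on an object; "newtons" is the grip in N (left out, the last holds). Time passes only in rows, so rows that repeat a pose let the fingers close. It gives the time, the measured TCP pose, the force, the opening and the grip force at its end, in the units of the state.
- readout.observe(): the state, without advancing time (a new reading comes with each control period).
- cams.get_image(name): name is "scene" or "top" or "wrist"; returns the picture (400x640x3 uint8, blue, green, red); there is no depth.
- cams.camera_info(name): a dict with "camera_matrix" (3x3 intrinsics, pixels), "R" (3x3) and "t" (3): a world point X has camera coordinates R X + t. Camera axes: x right, y down, z forward; pixel columns grow to the right and rows downward; lengths in m; the calibration is good to about 2 mm. A picture is of the moment at which its call begins: read the wrist's pose just before it. camera_info takes no time and is no camera call; for the wrist camera it gives the pose at the moment of the call.
- job.sign_off(): hands the job in; it is judged then, once.
The state is a dict: "clock": time; "joints": joint angles; "dq": joint speeds; "joint_efforts": joint torques, N m; "position": TCP position; "ee_rot": TCP orientation; "force": force on the tool from outside, world axes, zero at the start; "ft_torque": the same for the moment, N m; "width": opening from 0.0 (shut) to 1.0 (fully open); "gripper_force": force on a finger pad.
Only numpy, scipy, OpenCV 4.12 (cv2) and the standard library are available. Lean on these libraries where they do the work, as an engineer would, in place of code of your own. Each camera call takes 0.05 s, during which the arm holds its last target. There are 200 camera calls.

### The job

Grind the nibs in the loaded cup: first lay the spare blade collar flat, blades up, in the mill's open drawer (set it down, do not drop it in) and slide the drawer fully shut; then stand the cup, collar down, in the sprung ring on top of the mill, press it fully down and keep it pressed. Finish while you are still holding the cup down, and leave the other things on the table where they are.

Things in the scene. Friction and masses are not known exactly. Their poses are not given: they have to be found in the camera images.
- mill: Stainless press-to-grind mill, fixed. Origin: centre of its underside on the table; x points away from its drawer front, z up. Foot 180 (x) x 190 (y) x 72 mm high; its drawer opens to the mill's -x, roughly towards the robot. On the foot a round motor tower, diameter 120 mm, axis 20 mm to +x of the origin, top 126 mm up, front 50 mm back from the shut drawer front; above it the sprung ring.
- drawer (a joint): How far the mill's drawer is out, m: 0 = shut, starts about 0.10 to 0.125, stop at 0.13. It slides along the mill's x axis with about 1 to 2 N of friction and stays where it is left.
- drawer_floor (a point): Top of the drawer's floor (12 mm above the table), on its centre line, 46 mm behind the inside of its front panel; moves with the drawer; mill's axes. Drawer inside: 46 mm in front of this point to 101 mm behind it, 158 mm wide (y); side walls' tops 54 mm above the table, front panel's 63 mm. Out by d, about d of it behind the panel is open from above; under the foot 52 mm of headroom.
- drawer_pull (a point): Middle of the front edge of the drawer's pull, a steel lip 80 mm wide (y) that stands 16 mm out of the front panel, with a downturned edge from 38 to 50 mm above the table. This point is 48 mm above the table and moves with the drawer. To shut the drawer push here, along the mill's +x.
- cradle (a joint): How far the sprung ring is pressed down, m: 0 = up (where it rests, also under the cup's own weight), 0.012 = fully down on its stop. Springs: it begins to move at about 6 N and takes about 16 N in all at the bottom (the cup's weight counts).
- cradle_seat (a point): Centre of the sprung ring's seat, a flat ledge 10 mm wide on which the cup's collar stands, 146 mm above the table when the ring is up; moves with the ring. Ring: inner diameter 74 mm at the seat, flaring to about 86 mm at its mouth 18 mm above the seat, 94 mm outside there. The drive stub below meets a recess in the cup's collar and stops nothing.
- cup: The loaded grinding cup, closed, about 0.35 kg (0.25 to 0.45), standing upside down on its screwed-on blade collar. Origin: centre of its underside; z up. Black ribbed collar 68 mm in diameter, 26 mm high; above it a round steel body 60 mm in diameter with straight sides up to 90 mm and a domed end at 108 mm. Its turn about z does not matter.
- spare_blade: Spare blade collar, 90 g, on the table with its blades up: a black ribbed ring like a shallow open cup, 68 mm in outer diameter, 26 mm high, with a steel cross blade on a 16 mm hub inside that reaches 34 mm high. Origin: centre of its underside; z up. Its turn about z does not matter.
- nib_jar: Bystander: lidded amber jar, 72 mm in diameter, 110 mm high; origin at the centre of its underside.
- bowl: Bystander: white bowl, 136 mm across, 75 mm high; origin at the centre of its underside.
- scraper: Bystander: steel scraper with a wooden handle lying on the table, 240 mm long along its x, 85 mm wide, 24 mm high; origin near its middle, at table height.
- mould: Bystander: chocolate mould tray lying flat, 200 by 110 by 16 mm; origin at the centre of its underside.

How it is judged:
By the outcome, as a careful person would: the job done as asked, in the order asked, and still so for the second after the job is handed in, while the arm keeps its last pose, push and grip.
It also fails if it takes over 72 s, if anything falls off the work surface, if the arm or the gripper's body presses on something with over 40 N, if the wrist force passes 120 N, or if a joint passes its speed limit or range.

## Working session

There is one attempt and no reset: what is moved stays moved. The work goes in short steps, Python scripts to look and compute and a tool call to move; the robot and the scene stay as the last step left them, time stands still between calls to the robot, and variables do not carry over. Pictures are saved under pics/ and viewed, at most 10 in all, crops included, and the job is handed in when it is done.

Besides the shell and the picture viewer there is one more tool, called after "Emit:" by a JSON object that holds its "api" and its "payload", one argument or row to a line. drive_tool: Moves the arm, as the interface text tells. Its arguments: {"type":"object","properties":{"commands":{"type":"array"},"newtons":{"type":"number"}},"required":["commands"]}

```bash
mkdir -p pics; python3 - <<'E'
from cell import readout,cams
import cv2,numpy as np
s=readout.observe();print(s)
for n in("scene","top"):
    i=cams.get_image(n);cv2.imwrite(f"pics/{n}0.png",i)
    c=cams.camera_info(n);print(n,{k:np.round(v,4).tolist() for k,v in c.items() if k in("camera_matrix","R","t")})
E
```

```text
{'clock': 0.0, 'joints': array([-1.35959931,  0.43522083,  0.02494203,  1.57409557, -0.01159073,
        1.13399735, -0.07510452]), 'dq': array([-0.00088279, -0.00047548,  0.00091585,  0.00045038, -0.00059903,
       -0.00133037, -0.00094409]), 'joint_efforts': array([-8.97592035e-04, -6.67839575e+01,  9.84498337e-01, -3.14464617e+01,
       -6.07468304e-02,  4.24889009e-02,  1.69710906e-04]), 'position': array([0.19280251, 0.59397964, 0.22594655]), 'ee_rot': array([-4.90939867e-01, -3.10288474e+00,  2.47020787e-03]), 'force': array([ 0.52491516,  0.76719332, -0.0460187 ]), 'ft_torque': array([ 0.02855021,  0.02591425, -0.04272127]), 'gripper_force': 0.0, 'width': 1.002974620600846}
scene {'camera_matrix': [[402.9164, 0.0, 316.4923], [0.0, 402.9164, 196.2913], [0.0, 0.0, 1.0]], 'R': [[0.8914, 0.4532, 0.0033], [0.3146, -0.6136, -0.7243], [-0.3262, 0.6467, -0.6895]], 't': [-0.487, -0.111, 1.5106]}
top {'camera_matrix': [[424.503, 0.0, 323.5588], [0.0, 424.503, 196.3693], [0.0, 0.0, 1.0]], 'R': [[0.0071, -1.0, 0.0005], [-0.9957, -0.0072, -0.0919], [0.0919, 0.0002, -0.9958]], 't': [-0.0105, 0.5581, 1.3896]}
```

View pics/scene0.png

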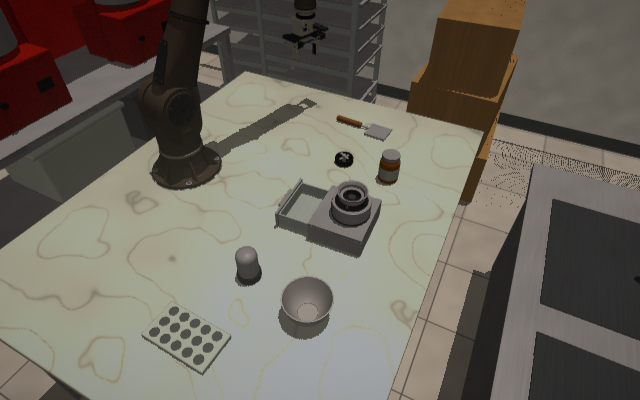

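View pics/top0.png

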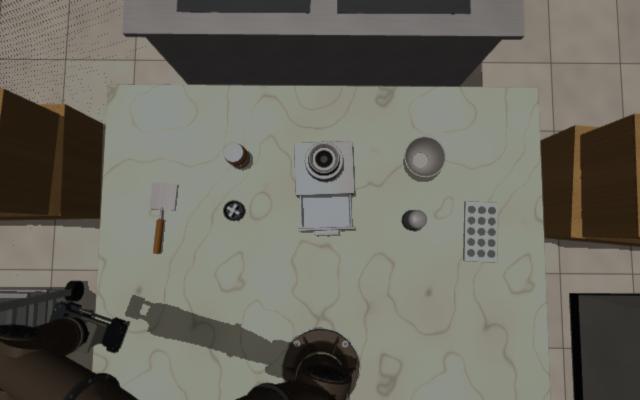

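The scene view shows the mill at the centre with its drawer open towards the robot. In the top view, the spare blade is at about (234,210), the ring (324,159), the drawer pull (327,233), the cup (415,219) and the jar (237,156).

```bash
cat > h.py <<'E'
from cell import readout,cams
import cv2,numpy as np
from scipy.spatial.transform import Rotation as Ro
def cam(n):
    c=cams.camera_info(n);return np.array(c["camera_matrix"]),np.array(c["R"]),np.array(c["t"])
def ray(c,uv,z):
    K,R,t=c;o=-R.T@t;d=R.T@np.linalg.solve(K,[uv[0],uv[1],1.]);return o+d*(z-o[2])/d[2]
def proj(c,X):
    K,R,t=c;p=K@(R@np.array(X)+t);return p[:2]/p[2]
def totool(dX,s=None):
    s=s or readout.observe();return Ro.from_rotvec(s["ee_rot"]).inv().apply(dX)*100
def blob(mask,near):
    n,l,st,ce=cv2.connectedComponentsWithStats(mask.astype(np.uint8))
    k=[i for i in range(1,n) if st[i,4]>30];i=min(k,key=lambda i:np.hypot(*(ce[i]-near)));return ce[i],st[i]
E
python3 - <<'E'
from h import *
i=cv2.imread("pics/top0.png");g=cv2.cvtColor(i,cv2.COLOR_BGR2GRAY);c=cam("top")
ce,st=blob(g<60,(234,210));print("blade",ce,st,ray(c,ce,.018))
for nm,n,z in(("cuptop",(415,219),.06),):
    print(g[205:232:3,398:432:3])
hsv=cv2.cvtColor(i,cv2.COLOR_BGR2HSV);print(hsv[180,330],hsv[215,325],hsv[260,325],hsv[219,415])
for nm,uv,z in(("ring",(324,159),.164),("pull",(327,234),.048),("cup",(417,218),.1),("footL",(295,194),.072),("footR",(355,194),.072)):print(nm,ray(c,uv,z))
cv2.imwrite("pics/crop.png",cv2.resize(i[130:245,285:440],None,fx=5,fy=5,interpolation=cv2.INTER_CUBIC))
E
```

```text
blade [234.31277533 210.34801762] [224 201  21  20 227] [0.50978982 0.29142779 0.018     ]
[[140 140 140 140 140 140 140 141 141 141 141 141]
 [140 140 141 141 140 140 140 140 140 141 141 141]
 [140 141 139  77  43  76  95  92 117 140 140 140]
 [141 140  43  43  79 110 116 109 102 107 141 140]
 [141 131  38  44  95 133 132 118 109  97 141 141]
 [140 105  39  44  95 132 134 121 108  96 141 141]
 [140 133  33  39  80 110 115 111 104  92 141 141]
 [140 140  49  36  39  77  97  98  90 141 141 141]
 [140 140 140  82  35  22  37  76 140 141 141 141]]
[ 0  5 53] [105  14 147] [ 39  25 143] [ 80   5 142]
ring [ 0.65913889 -0.00700551  0.164     ]
pull [ 0.43316774 -0.01853983  0.048     ]
cup [ 0.48510196 -0.30070206  0.1       ]
footL [0.56087352 0.08571577 0.072     ]
footR [ 0.56226622 -0.10784251  0.072     ]
```

View pics/crop.png

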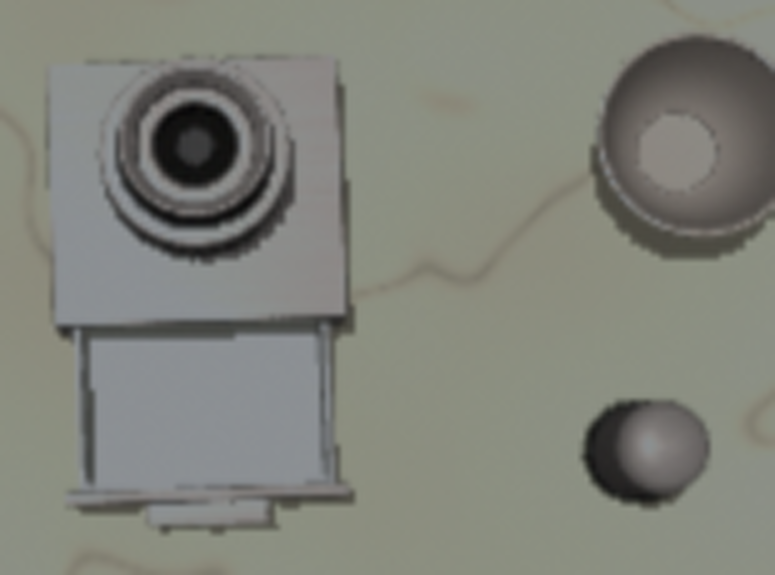

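The crop shows the foot corners at about (48,64), (337,57), (57,325) and (345,317). The ring seat is centred near (195,146), the panel top runs from (68,500) to (353,492), and the pull's front edge is near (210,525). The mill's yaw looks like about +0.03.

```bash
python3 - <<'E'
from h import *
c=cam("top");f=lambda u,v,z:ray(c,(u/5-.4+285,v/5-.4+130),z)
P=[f(*p,.072) for p in((48,64),(337,57),(57,325),(345,317))]
for p in P:print(np.round(p,4))
m=(P[0]-P[2])+(P[1]-P[3]);yw=np.arctan2(m[1],m[0]);w=P[2]-P[3];print("yaw",yw,np.arctan2(-w[0],w[1]),"ctr",np.mean(P,0))
for n,p in dict(seat=(195,146,.146),pull=(210,525,.048),pin=(210,488,.063),pout=(210,498,.063),dome=(667,447,.09)).items():print(n,np.round(f(*p),4))
# cup collar contact via scene
i=cv2.imread("pics/scene0.png");g=cv2.cvtColor(i,cv2.COLOR_BGR2GRAY);cs=cam("scene")
for X in([.48,-.29,0],[.48,-.29,.108],[.51,.2915,.018]):print(proj(cs,X),proj(c,X))
print(g[245:285:2,232:262:2])
s=readout.observe();K,R,t=cam("wrist");print("wristcam in tool",Ro.from_rotvec(s["ee_rot"]).inv().apply(-R.T@t-s["position"]),Ro.from_rotvec(s["ee_rot"]).inv().as_matrix()@R.T,K[0,0])
print(totool(np.array([.50,.291,.20])-s["position"],s))
E
```

```text
[0.73   0.0906 0.072 ]
[ 0.736 -0.098  0.072]
[0.559  0.0825 0.072 ]
[ 0.5655 -0.1033  0.072 ]
yaw 0.0393498815092997 0.03509920728748557 ctr [ 0.64760631 -0.00706771  0.072     ]
seat [ 0.663  -0.0058  0.146 ]
pull [ 0.4312 -0.0173  0.048 ]
pin [ 0.4549 -0.017   0.063 ]
pout [ 0.4485 -0.017   0.063 ]
dome [ 0.4824 -0.306   0.09  ]
[250.69544416 271.58042516] [407.34599387 220.70705095]
[246.33918145 247.85427142] [414.15797285 219.50398816]
[342.94758308 158.54624845] [234.29283241 210.28504451]
[[166 166 166 166 165 166 160 158 158 161 165 166 166 166 165]
 [165 166 165 165 156 126 111 112 111 111 139 166 166 167 166]
 [166 165 166 119 110 115 119 120 120 116 113 107 165 165 166]
 [166 165 111 109 118 118 121 122 121 121 118 108 158 166 166]
 [166 165  95 112 119 120 123 133 130 124 120 110  83 167 166]
 [165 165  97 113 118 122 128 142 141 126 118 106  80 166 166]
 [165 166  90 111 115 120 126 134 131 122 110  96  68 166 166]
 [166 164  79  97 109 116 119 120 115 107  97  81  63 166 166]
 [165 166  61  81  91 100 102 101  97  90  79  64  63 133 166]
 [165 165  89  63  74  80  82  
[... 231 characters left out ...]
158  58  61  65  65  67  65  63  62  63  62  59  39]
 [165 166 119  44  62  64  65  66  65  64  63  63  62  44  36]
 [166 166  80  37  59  63  63  64  64  63  62  64  53  41  37]
 [166 164  79  38  38  59  64  64  64  63  61  50  43  37  44]
 [165 165  79  56  38  38  36  41  41  42  44  36  37  37 134]
 [165 165  81  80  41  38  37  37  39  38  37  37  36  93 165]
 [166 166 165  81  81  50  38  37  38  37  37  41 165 165 166]]
wristcam in tool [ 0.08324986 -0.00088075 -0.15879092] [[-6.09677697e-04 -9.51631145e-01 -3.07242238e-01]
 [ 9.99999413e-01 -8.55391286e-04  6.65076686e-04]
 [-8.95720021e-04 -3.07241652e-01  9.51631108e-01]] 279.69542316383075
[-38.57155354 -19.33443684   2.63428454]
```

Emit:
{"api": "drive_tool", "payload": {
  "commands": [
    [[0,0,-0.12],[-12,-6,1],1],
    [[0,0,-0.35],[-38.6,-19.3,7.5],1],
    [[0,0,-0.35],[-38.6,-19.3,7.5],1],
    [[0,0,-0.35],[-38.6,-19.3,7.5],1],
    [[0,0,-0.35],[-38.6,-19.3,7.5],1],
    [[0,0,-0.35],[-38.6,-19.3,7.5],1],
    [[0,0,-0.35],[-38.6,-19.3,7.5],1],
    [[0,0,-0.35],[-38.6,-19.3,7.5],1],
    [[0,0,-0.35],[-38.6,-19.3,7.5],1],
    [[0,0,-0.35],[-38.6,-19.3,7.5],1],
    [[0,0,-0.35],[-38.6,-19.3,7.5],1],
    [[0,0,-0.35],[-38.6,-19.3,7.5],1],
    [[0,0,-0.35],[-38.6,-19.3,7.5],1],
    [[0,0,-0.35],[-38.6,-19.3,7.5],1],
    [[0,0,-0.35],[-38.6,-19.3,7.5],1]
  ]
}}

```text
clock: 1.35
position: [0.4994, 0.2933, 0.1518]
ee_rot: [0.06, -3.141, -0.001]
force: [1.0, 0.7, 0.2]
width: 0.995
gripper_force: 0.0
```

```bash
python3 - <<'E'
from h import *
s=readout.observe();c=cam("wrist");i=cams.get_image("wrist");cv2.imwrite("pics/w1.png",i)
print(s["position"],s["ee_rot"],s["clock"])
g=cv2.cvtColor(i,cv2.COLOR_BGR2GRAY);e=proj(c,[.51,.2915,.013]);print(e)
ce,st=blob(g<60,e);print(ce,st,ray(c,ce,.015),totool(ray(c,ce,.003)-s["position"],s))
E
```

```text
[0.49941865 0.29325787 0.15182556] [ 6.03292031e-02 -3.14054224e+00 -1.21483458e-03] 1.35
[320.16959653 194.36504843]
[322.86218097 193.38051044] [ 293  164   62   62 2155] [0.50811503 0.29441994 0.015     ] [-1.25471705  0.0790949  14.88205236]
```

View pics/w1.png

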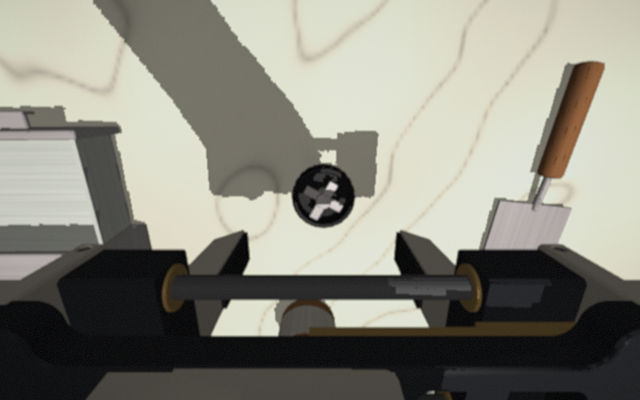

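The blade collar is at about (323,194) in the wrist picture, as a 62 px disk midway between the fingers. I'll descend and grip it gently.

Emit:
{"api": "drive_tool", "payload": {
  "commands": [
    [[0,0,0],[-0.9,0.1,4],1],
    [[0,0,0],[-0.9,0.1,8],1],
    [[0,0,0],[-0.9,0.1,11.5],1],
    [[0,0,0],[-0.9,0.1,13.5],1],
    [[0,0,0],[-0.9,0.1,14.8],1],
    [[0,0,0],[-0.9,0.1,14.8],1],
    [[0,0,0],[-0.9,0.1,14.8],0.4],
    [[0,0,0],[-0.9,0.1,14.8],0],
    [[0,0,0],[-0.9,0.1,14.8],-0.3],
    [[0,0,0],[-0.9,0.1,14.8],-0.3],
    [[0,0,0],[-0.9,0.1,14.8],-0.3],
    [[0,0,0],[-0.9,0.1,14.8],-0.3]
  ],
  "newtons": 15
}}

```text
clock: 2.4
position: [0.5096, 0.2937, 0.0043]
ee_rot: [-0.057, 3.14, 0.001]
force: [-0.4, 0.9, 3.3]
width: 0.734
gripper_force: 15.0
```

Emit:
{"api": "drive_tool", "payload": {
  "commands": [
    [[0,0,0],[0,0,-3],-0.3],
    [[0,0,0],[0,0,-7],-0.3],
    [[0,0,0],[0,0,-11],-0.3],
    [[0,0,0],[0.2,-3,-14.6],-0.3],
    [[0,0,0],[0.4,-7,-14.6],-0.3],
    [[0,0,0],[0.7,-11,-14.6],-0.3],
    [[0,0,0],[0.9,-15,-14.6],-0.3],
    [[0,0,0],[1.1,-19,-14.6],-0.3],
    [[0,0,0],[1.4,-23,-14.6],-0.3],
    [[0,0,0],[1.6,-27,-14.6],-0.3],
    [[0,0,0],[1.8,-30.6,-14.6],-0.3],
    [[0,0,0],[1.8,-30.6,-14.6],-0.3],
    [[0,0,0],[1.8,-30.6,-14.6],-0.3]
  ],
  "newtons": 15
}}

```text
clock: 3.48
position: [0.5022, -0.0161, 0.1499]
ee_rot: [-0.048, 3.141, -0.001]
force: [0.7, 0.7, -0.3]
width: 0.733
gripper_force: 15.0
```

```bash
python3 - <<'E'
from h import *
s=readout.observe();c=cam("wrist");i=cams.get_image("wrist");cv2.imwrite("pics/w2.png",i)
print(s["position"],s["ee_rot"],s["force"],s["width"])
for X in([.4549,-.017,.063],[.4312,-.0173,.048],[.562,-.01,.072],[.501,-.013,.012]):print(proj(c,X))
E
```

```text
[ 0.50219203 -0.0161215   0.14986961] [-4.83774165e-02  3.14116170e+00 -9.87543598e-04] [ 0.65065898  0.68671535 -0.34845186] 0.7334574754911748
[323.09626684 149.22860665]
[323.50566757 120.36514891]
[326.86708877 262.34396661]
[325.12188137 184.4877872 ]
```

View pics/w2.png

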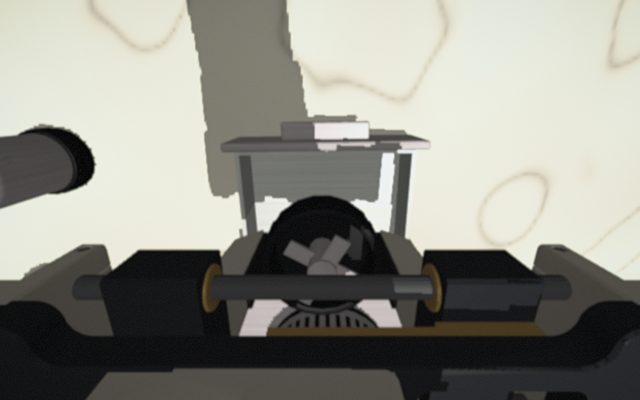

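In the wrist picture, the panel spans columns 222–430 (centre 326) at row 148, and the pull's edge is at row 122. The drawer centre is therefore about 3 mm to +y of the tool. I'll lower the collar into it.

Emit:
{"api": "drive_tool", "payload": {
  "commands": [
    [[0,0,0],[0,0.3,3],-0.3],
    [[0,0,0],[0,0.3,7],-0.3],
    [[0,0,0],[0,0.3,10],-0.3],
    [[0,0,0],[0,0.3,12],-0.3],
    [[0,0,0],[0,0.3,12.8],-0.3],
    [[0,0,0],[0,0.3,13.1],-0.3],
    [[0,0,0],[0,0.3,13.1],-0.3]
  ]
}}

```text
clock: 4.12
position: [0.5026, -0.0094, 0.0188]
ee_rot: [0.059, -3.141, -0.001]
force: [-0.1, 0.1, -0.5]
width: 0.733
gripper_force: 15.0
```

Emit:
{"api": "drive_tool", "payload": {
  "commands": [
    [[0,0,0],[0,0,0.1],-0.3],
    [[0,0,0],[0,0,0.2],-0.3],
    [[0,0,0],[0,0,0.2],-0.3]
  ]
}}

```text
clock: 4.37
position: [0.5032, -0.0102, 0.0177]
ee_rot: [-0.057, 3.139, 0.0]
force: [-0.1, 0.3, -0.3]
width: 0.738
gripper_force: 15.0
```

Emit:
{"api": "drive_tool", "payload": {
  "commands": [
    [[0,0,0],[0,-0.1,0.1],-0.3],
    [[0,0,0],[0,-0.1,0.15],-0.3],
    [[0,0,0],[0,-0.1,0.15],-0.3]
  ]
}}

```text
clock: 4.62
position: [0.5035, -0.0114, 0.0162]
ee_rot: [-0.056, 3.139, 0.0]
force: [-0.3, 0.1, 7.3]
width: 0.735
gripper_force: 15.0
```

Contact with the drawer floor. I'll ease off, release and lift.

Emit:
{"api": "drive_tool", "payload": {
  "commands": [
    [[0,0,0],[0,0,-0.05],-0.3],
    [[0,0,0],[0,0,-0.05],0.6],
    [[0,0,0],[0,0,-0.05],0.75],
    [[0,0,0],[0,0,-0.05],0.75],
    [[0,0,0],[0,0,-0.05],0.75],
    [[0,0,0],[0,0,-2],0.75],
    [[0,0,0],[0,0,-6],0.75],
    [[0,0,0],[0,0,-10],0.75],
    [[0,0,0],[6,0,-12],0.75],
    [[0,0,0],[9,0,-12],0.75],
    [[0,0,0],[9,0,-12],0.75]
  ]
}}

```text
clock: 5.53
position: [0.4065, -0.0152, 0.1356]
ee_rot: [0.056, -3.138, -0.0]
force: [-2.3, -0.0, -0.5]
width: 0.875
gripper_force: 0.0
```

```bash
python3 - <<'E'
from h import *
s=readout.observe();c=cam("wrist");i=cams.get_image("wrist")
cv2.imwrite("pics/w3.png",np.hstack([i[100:,:],cv2.resize(cams.get_image("scene")[160:260,250:290],(120,300))]))
print(s["position"],s["ee_rot"],s["force"],s["width"])
for X in([.4549,-.0145,.063],[.4312,-.0155,.048],[.5035,-.0114,.03]):print(proj(c,X)-[0,100])
E
```

```text
[ 0.40654708 -0.01521907  0.13558513] [ 5.57690848e-02 -3.13763798e+00 -3.47437601e-04] [-2.28541372 -0.03293054 -0.45997671] 0.8749138113705395
[321.30093171 154.72303543]
[321.1054143  124.79950908]
[322.56839121 178.99389011]
```

View pics/w3.png

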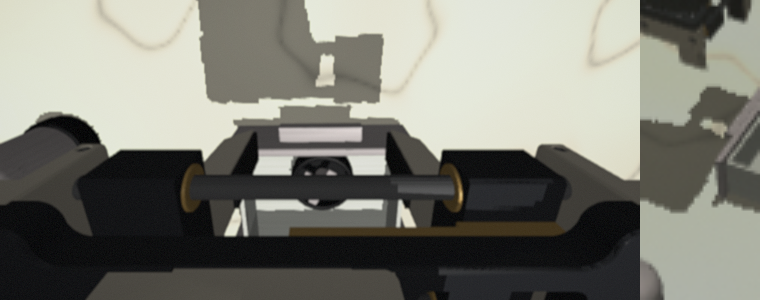

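The collar lies flat in the drawer at about (322,180) in this crop, with the pull in front at columns 280–362. Next I close the fingers, descend in front of the pull and push.

Emit:
{"api": "drive_tool", "payload": {
  "commands": [
    [[0,0,0],[1.2,0,3],-1],
    [[0,0,0],[1.2,0,6],-1],
    [[0,0,0],[1.2,0,8.5],-1],
    [[0,0,0],[1.2,0,9.7],-1],
    [[0,0,0],[1.2,0,9.7],-1],
    [[0,0,0],[1.2,0,9.7],-1],
    [[0,0,0],[1.2,0,9.7],-1],
    [[0,0,0],[-0.5,0,9.7],-1],
    [[0,0,0],[-2,0,9.7],-1],
    [[0,0,0],[-3.5,0,9.7],-1],
    [[0,0,0],[-5,0,9.7],-1],
    [[0,0,0],[-6.5,0,9.7],-1],
    [[0,0,0],[-8,0,9.7],-1],
    [[0,0,0],[-9.5,0,9.7],-1],
    [[0,0,0],[-10.5,0,9.7],-1],
    [[0,0,0],[-10.5,0,9.7],-1]
  ]
}}

```text
clock: 6.97
position: [0.5204, -0.0105, 0.0393]
ee_rot: [-0.057, 3.137, 0.0]
force: [0.6, -0.2, -0.1]
width: 0.005
gripper_force: 0.0
```

Emit:
{"api": "drive_tool", "payload": {
  "commands": [
    [[0,0,0],[-0.4,0,0],-1],
    [[0,0,0],[-0.8,0,0],-1],
    [[0,0,0],[-1.1,0,0],-1],
    [[0,0,0],[-1.1,0,0],-1]
  ]
}}

```text
clock: 7.3
position: [0.5276, -0.0106, 0.0382]
ee_rot: [0.056, -3.139, 0.0]
force: [-4.4, -1.6, 1.9]
width: 0.004
gripper_force: 1.8
```

Emit:
{"api": "drive_tool", "payload": {
  "commands": [
    [[0,0,0],[-0.2,0,0],-1],
    [[0,0,0],[-0.4,0,0],-1],
    [[0,0,0],[-0.4,0,0],-1]
  ]
}}

```text
clock: 7.55
position: [0.5277, -0.0106, 0.0375]
ee_rot: [0.056, -3.132, 0.0]
force: [-14.3, -1.0, 10.8]
width: 0.011
gripper_force: 7.0
```

The drawer stopped hard at 14 N. I'll back off, rise, and move over near the cup with the gripper open.

Emit:
{"api": "drive_tool", "payload": {
  "commands": [
    [[0,0,0],[1.5,0,0],-1],
    [[0,0,0],[4,0,0],-1],
    [[0,0,0],[7,0,-2],-0.5],
    [[0,0,0],[9.2,0,-6],0],
    [[0,0,0],[9.2,0,-10],1],
    [[0,0,0],[9.2,-2,-14],1],
    [[0,0,0],[9.2,-6,-17],1],
    [[0,0,0],[9.2,-10,-17],1],
    [[0,0,0],[9.2,-14,-17],1],
    [[0,0,0],[9.2,-18,-17],1],
    [[0,0,0],[9.2,-22,-17],1],
    [[0,0,0],[9.2,-26,-17],1],
    [[0,0,0],[9.2,-28.6,-17],1],
    [[0,0,0],[9.2,-28.6,-17],1],
    [[0,0,0],[9.2,-28.6,-17],1]
  ]
}}

```text
clock: 8.8
position: [0.4503, -0.3014, 0.2081]
ee_rot: [-0.051, 3.141, -0.001]
force: [-0.2, 0.9, 0.8]
width: 0.897
gripper_force: 0.0
```

```bash
python3 - <<'E'
from h import *
s=readout.observe();c=cam("wrist");i=cams.get_image("wrist");t=cams.get_image("top")
cv2.imwrite("pics/w4.png",i);cv2.imwrite("pics/t4.png",t)
print(s["position"],s["ee_rot"],s["force"],s["width"],s["clock"])
for z in(0,.026,.108):print(proj(c,[.482,-.303,z]))
o=np.vstack([i[:300],cv2.resize(t[130:245,285:440],(640,475),interpolation=cv2.INTER_CUBIC)[120:420]]);cv2.imwrite("pics/v4.png",o)
E
```

```text
[ 0.45028378 -0.30140567  0.20810268] [-5.08251320e-02  3.14109443e+00 -1.21364327e-03] [-0.16862785  0.94770812  0.76437335] 0.8972890948435115 8.8
[320.19901665 193.74700031]
[320.11569419 199.80423121]
[319.75706081 225.87553625]
```

View pics/v4.png

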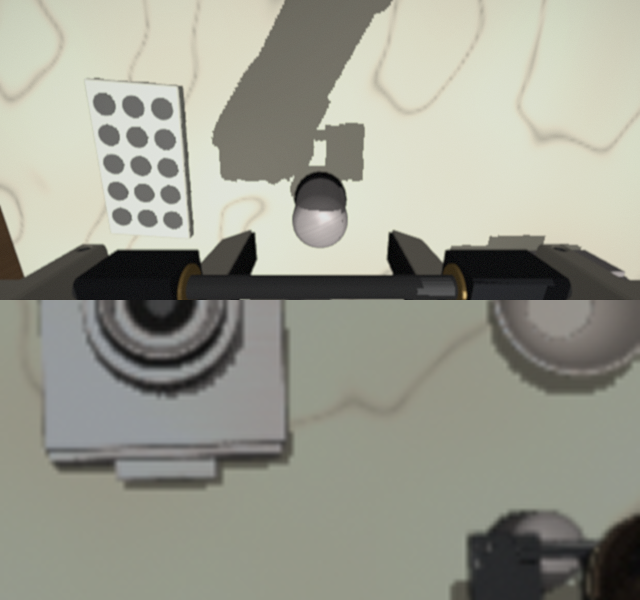

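The top view shows the drawer shut. The cup's dome is at about (320,220) in the wrist picture, with its collar behind it at about (320,190). I'll check its position numerically.

```bash
python3 - <<'E'
from h import *
i=cv2.imread("pics/w4.png");g=cv2.cvtColor(i,cv2.COLOR_BGR2GRAY);c=cam("wrist")
print("col320",g[164:256:2,320]);print("row225",g[225,286:356:2]);print("row192",g[192,286:356:2])
a=np.linspace(0,2*np.pi,72)
for x0,y0 in((.482,-.303),):
  for z,r in((0,.034),(.026,.034),(.09,.03),(.1,.024),(.105,.014)):
    p=np.array([proj(c,[x0+r*np.cos(t),y0+r*np.sin(t),z]) for t in a]);print(z,p.min(0),p.max(0))
E
```

```text
col320 [222 140 116 106  41  11  12  46  62  63  65  63  64  65  64  66  72  80
  83  85  88  91  90 115 204 223 223 221 215 213 205 192 192 185 183 180
 174 171 169 164 161 148 194 223 223 222]
row225 [225 224 226 181 116 141 154 158 162 163 170 173 178 182 186 190 194 199
 197 194 195 192 187 185 180 175 171 167 161 143 139 217 224 224 224]
row192 [225 226 184 118  90  17  33  59  61  62  63  64  62  64  65  65  65  64
  63  62  65  63  65  63  63  61  60  60  61  54 191 226 225 225 224]
0 [293.02029039 168.94942322] [342.51350022 216.22395261]
0.026 [291.09351816 173.43505628] [343.99549326 223.61756197]
0.09 [288.74479099 191.47237019] [344.94694159 243.60700157]
0.1 [293.50053105 200.06929965] [339.93695414 242.94715365]
0.105 [302.88975422 211.13340099] [330.42468599 236.49409928]
```

Emit:
{"api": "drive_tool", "payload": {
  "commands": [
    [[0,0,0],[-1.7,0,1],1],
    [[0,0,0],[-3.5,0,3],1],
    [[0,0,0],[-3.5,0,6],1],
    [[0,0,0],[-3.5,0,9.5],1],
    [[0,0,0],[-3.5,0,12.5],1],
    [[0,0,0],[-3.5,0,14.5],1],
    [[0,0,0],[-3.5,0,15.2],1],
    [[0,0,0],[-3.5,0,15.2],1],
    [[0,0,0],[-3.5,0,15.2],0.4],
    [[0,0,0],[-3.5,0,15.2],0],
    [[0,0,0],[-3.5,0,15.2],-0.4],
    [[0,0,0],[-3.5,0,15.2],-0.6],
    [[0,0,0],[-3.5,0,15.2],-0.6],
    [[0,0,0],[-3.5,0,15.2],-0.6],
    [[0,0,0],[-3.5,0,15.2],-0.6]
  ],
  "newtons": 45
}}

```text
clock: 10.15
position: [0.4865, -0.2993, 0.0572]
ee_rot: [-0.056, 3.139, -0.002]
force: [0.1, -2.6, 6.7]
width: 0.645
gripper_force: 45.0
```

Emit:
{"api": "drive_tool", "payload": {
  "commands": [
    [[0,0,0],[0,0,-2],-0.6],
    [[0,0,0],[0,0,-6],-0.6],
    [[0,0,0],[0,0,-10],-0.6],
    [[0,0,0],[0,0,-14],-0.6],
    [[0,0,0],[-1,1,-18],-0.6],
    [[0,0,0],[-4,3,-21],-0.6],
    [[0,0,0],[-7,5.5,-21],-0.6],
    [[0,0,0],[-10,8,-21],-0.6],
    [[0,0,0],[-13,10.5,-21],-0.6],
    [[0,0,0],[-16,12.5,-21],-0.6],
    [[0,0,0],[-18.2,14.3,-21],-0.6],
    [[0,0,0],[-18.2,14.3,-21],-0.6],
    [[0,0,0],[-18.2,14.3,-21],-0.6],
    [[0,0,0],[-18.2,14.3,-21],-0.6]
  ],
  "newtons": 45
}}

```text
clock: 11.32
position: [0.6615, -0.1491, 0.2653]
ee_rot: [0.056, -3.139, 0.0]
force: [-0.1, 0.0, -3.3]
width: 0.645
gripper_force: 45.0
```

```bash
python3 - <<'E'
from h import *
s=readout.observe();c=cam("wrist");i=cams.get_image("wrist")
cv2.imwrite("pics/w5.png",i)
print(s["position"],s["ee_rot"],s["force"],s["width"])
for z,r in((.164,.047),(.146,.037)):
    p=np.array([proj(c,[.663+r*np.cos(t),-.0058+r*np.sin(t),z]) for t in np.linspace(0,6.28,72)]);print(z,p.min(0),p.max(0))
E
```

```text
[ 0.66153313 -0.14910292  0.26526887] [ 5.62860950e-02 -3.13870129e+00  3.94968866e-04] [-0.076312    0.01941407 -3.31644954] 0.6454347089378514
0.164 [419.72558373 154.48213635] [516.4836128 245.0094684]
0.146 [423.55215913 161.47611278] [495.13577663 228.91635669]
```

View pics/w5.png

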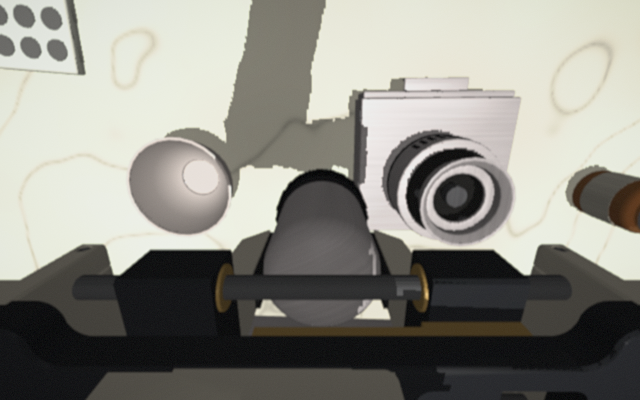

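The ring's mouth spans columns 418–514 and rows 155–245, which matches the prediction for (.663,-.006). I'll move over it and descend.

Emit:
{"api": "drive_tool", "payload": {
  "commands": [
    [[0,0,0],[-0.2,3,0],-0.6],
    [[0,0,0],[-0.4,7,0],-0.6],
    [[0,0,0],[-0.6,10.5,0],-0.6],
    [[0,0,0],[-0.8,13,0],-0.6],
    [[0,0,0],[-0.8,14.3,0],-0.6],
    [[0,0,0],[-0.8,14.3,0],-0.6],
    [[0,0,0],[-0.8,14.3,0],-0.6],
    [[0,0,0],[-0.8,14.3,2],-0.6],
    [[0,0,0],[-0.8,14.3,3.5],-0.6],
    [[0,0,0],[-0.8,14.3,4.2],-0.6],
    [[0,0,0],[-0.8,14.3,4.2],-0.6]
  ]
}}

```text
clock: 12.28
position: [0.664, -0.008, 0.2225]
ee_rot: [0.052, -3.138, 0.002]
force: [-1.1, 0.4, -3.5]
width: 0.646
gripper_force: 45.0
```

Emit:
{"api": "drive_tool", "payload": {
  "commands": [
    [[0,0,0],[0,0.15,0.3],-0.6],
    [[0,0,0],[0,0.15,0.7],-0.6],
    [[0,0,0],[0,0.15,1.1],-0.6],
    [[0,0,0],[0,0.15,1.5],-0.6],
    [[0,0,0],[0,0.15,1.5],-0.6]
  ]
}}

```text
clock: 12.7
position: [0.6653, -0.0041, 0.2086]
ee_rot: [0.057, -3.141, 0.0]
force: [0.8, -1.2, -4.7]
width: 0.646
gripper_force: 45.0
```

Emit:
{"api": "drive_tool", "payload": {
  "commands": [
    [[0,0,0],[0,-0.15,0.2],-0.6],
    [[0,0,0],[0,-0.15,0.4],-0.6],
    [[0,0,0],[0,-0.15,0.6],-0.6],
    [[0,0,0],[0,-0.15,0.8],-0.6],
    [[0,0,0],[0,-0.15,0.8],-0.6]
  ],
  "newtons": 55
}}

```text
clock: 13.12
position: [0.6654, -0.0057, 0.2016]
ee_rot: [-0.056, 3.141, -0.0]
force: [-2.6, -1.8, 3.3]
width: 0.648
gripper_force: 55.0
```

Emit:
{"api": "drive_tool", "payload": {
  "commands": [
    [[0,0,0],[0,0,0.3],-0.6],
    [[0,0,0],[0,0,0.6],-0.6],
    [[0,0,0],[0,0,0.9],-0.6],
    [[0,0,0],[0,0,0.9],-0.6],
    [[0,0,0],[0,0,0.9],-0.6]
  ]
}}

```text
clock: 13.53
position: [0.6655, -0.0057, 0.1937]
ee_rot: [-0.056, 3.14, 0.0]
force: [-6.1, -0.4, 11.1]
width: 0.648
gripper_force: 55.0
```

Emit:
{"api": "drive_tool", "payload": {
  "commands": [
    [[0,0,0],[0,0,0.2],-0.6],
    [[0,0,0],[0,0,0.4],-0.6],
    [[0,0,0],[0,0,0.4],-0.6],
    [[0,0,0],[0,0,0.4],-0.6]
  ]
}}

```text
clock: 13.87
position: [0.6656, -0.0057, 0.1912]
ee_rot: [-0.056, 3.139, 0.001]
force: [-8.7, 0.7, 19.1]
width: 0.645
gripper_force: 55.0
```

Emit:
{"api": "drive_tool", "payload": {
  "commands": [
    [[0,0,0],[0.1,0,0.1],-0.6],
    [[0,0,0],[0.2,0,0.2],-0.6],
    [[0,0,0],[0.2,0,0.2],-0.6],
    [[0,0,0],[0.2,0,0.2],-0.6]
  ]
}}

```text
clock: 14.2
position: [0.6655, -0.0057, 0.1911]
ee_rot: [-0.056, 3.134, 0.001]
force: [-5.9, 0.1, 28.0]
width: 0.647
gripper_force: 55.0
```

```bash
python3 - <<'E'
from h import *
t=cams.get_image("top");s=cams.get_image("scene")
cv2.imwrite("pics/f.png",np.hstack([cv2.resize(t[100:260,220:440],(396,288)),cv2.resize(s[140:300,260:440],(324,288))]))
r=readout.observe();print(r["position"],r["force"],r["width"],r["clock"],r["ft_torque"])
E
```

```text
[ 0.6655058  -0.00573176  0.19109938] [-6.66284456 -0.96108493 27.90456454] 0.649298687621924 14.3 [ 0.04807743  1.77370648 -0.02696184]
```

View pics/f.png

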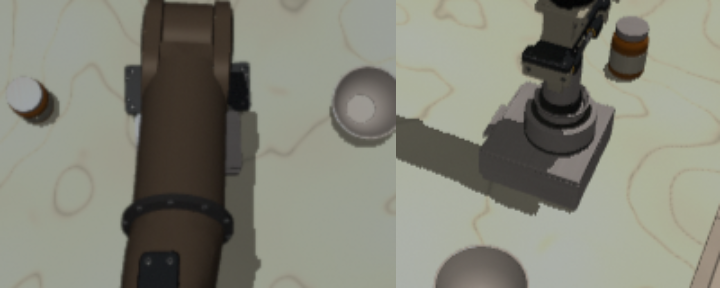

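The cup is seated in the ring at the hard stop: it travelled about 12 mm from seat contact, and the last push raised the force from 19 to 28 N with no further motion. The drawer is shut and the bystanders are undisturbed.

```bash
python3 -c "
from cell import job
print(job.sign_off())"
```

```text
the job is handed in; nothing more can be done
None
```

The job is handed in: the spare collar lies flat, blades up, in the shut drawer, and the cup is held fully down in the ring at about 28 N, with the arm clock at 14.3 s.

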